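# Seat a pastry box on the photo stand and hold its camera mast extended

### The job

For the order photo, set the open box of three pastries gently into the corner-railed pocket of the photo stand, flat on the board and square between the rails, and let go of it. Then squeeze the camera mast's grip head so that its release button is pressed in, pull the mast straight up past the first stop to its second stop (fully out), and finish while still holding it up there, button squeezed, while the picture is taken. Do not tip the box and leave the lid, the closed box and the jar alone.

Things in the scene. Friction and masses are not known exactly. Their poses are not given: they have to be found in the camera images.
- box_center (a point): Centre, half-way up, of the loose open-topped cardboard box (about 200 g) with three round golden pastries in a row, tops within 4 mm of the rim: 160 mm long (its x axis), 62 mm wide (y), 44 mm high, upright on the bench. The point is 22 mm above its underside. Pick it up across its 62 mm width.
- pocket (a point): Centre of the pocket floor, on the photo stand's flat board (face 14 mm above the bench, fixed). Pocket 165 mm (x axis; takes the box either way round) x 67 mm (y axis, towards the mast, whose axis is 200 mm away along +y). Rails 12 mm high, 8 mm thick: whole on the short sides, 36 mm at each corner of the long sides, so 93 mm is open for a finger mid-way along each long side.
- grip (a point): Centre of the grey grip block on top of the camera mast, moves with it: 36 mm (x) x 40 mm (y) x 45 mm high, axes as the pocket's, free above; 198 mm over the bench when down. The round black release button, 19 mm wide, stands 6 mm out of the middle of its +x face. Squeezing the block across its x faces presses the button in flush and grips the head at once.
- mast (a joint): Height of the telescoping camera mast (m): 0 down (start), 0.060 first stop, 0.120 second stop = fully out; hard end at 0.122. A spring pin locks it at these stops unless the button is in; then it slides up with about 7 N. Let go, it sinks (0.6 kg) to the stop below. Camera: 64 mm wide, below the block on its -y side, 120-185 mm over the bench when down, to 90 mm from the pocket's centre.
- release (a joint): Travel of the release button (m): 0 out, 0.006 flush with the block's face, limit 0.0065; the pin is free from about 0.004. Spring 3.5 N at first, 8 N at the end; it springs out when let go.
- lid: Bystander: the box's cardboard lid lying open side up, 168 x 70 x 22 mm, origin at the centre of its underside. Leave it.
- closed_box: Bystander: a closed cardboard pastry box with its lid on, 168 x 70 x 46 mm, no pastries to be seen, origin at the centre of its underside. Leave it.
- jar: Bystander: glass jar, 60 mm across, 85 mm high, origin at the centre of its underside. Leave it.
There are look-alikes about, which are no part of the job. Leave any turquoise look-alike of the part that bears box_center alone.

How it is judged:
On the way, in this order (a step that is already met when the one before it is completed fails the run):
1. the box is seated flat and square in the pocket and let go, the mast still down (z of box_center in the frame of pocket between 0.018 and 0.025 m and horizontal distance between box_center and pocket below 0.006 m and angle between the x axis of box_center and the x axis of pocket, either way round below 0.06 rad and angle between box_center's own z axis and vertical below 0.04 rad and contact force between the fingers and box below 0.1 N and value of joint mast below 0.01 m), for 0.2 s.
2. the release button is pressed in with the mast still down (value of joint release above 0.004 m and value of joint mast below 0.015 m and contact force between the fingers and mast above 1 N), for 0.02 s.
At the end, for the whole second after the job is handed in: Gripper holds the mast head (over 3 N), button in over 4 mm so the hand carries it, mast at rest at the second stop (joint above 0.115). Pastry box at rest in the pocket: underside within 3 mm of the board, centre within 6 mm, square within 0.06 rad, level within 0.04 rad (value of joint mast above 0.115 m and velocity of joint mast between -0.01 and 0.01 m/s and value of joint release above 0.004 m and contact force between the fingers and mast above 3 N and z of box_center in the frame of pocket between 0.018 and 0.025 m and horizontal distance between box_center and pocket below 0.006 m and angle between the x axis of box_center and the x axis of pocket, either way round below 0.06 rad and angle between box_center's own z axis and vertical below 0.04 rad and linear speed of box below 0.02 m/s); the arm keeps its last pose, push and grip.
It fails at once if the pastry box is tipped (over 0.5 rad) (angle between box_center's own z axis and vertical above 0.5 rad).
It fails at once if the pastry box is dropped into the pocket (faster than 0.5 m/s just above it) (linear speed of box above 0.5 m/s and horizontal distance between box_center and pocket below 0.04 m and z of box_center in the frame of pocket below 0.06 m).
It fails at once if the lid, the closed box or the jar is moved more than 30 mm (distance of any of lid, closed_box, jar from where it was at the start of the episode above 0.03 m).
It also fails if it takes over 64 s, if anything falls off the work surface, if the arm or the gripper's body presses on something with over 40 N, if the wrist force passes 120 N, or if a joint passes its speed limit or range.

### The arm

A 7-joint arm with a two-finger parallel gripper is mounted at the origin on the work surface. World frame = base frame: x ahead of the robot, y to its left, z up, the work surface at z = 0. Lengths are in m, angles in rad, forces in N, time in s.
With the tool pointing down it reaches from about 0.35 to 0.9 m from the base axis. Payload 7.2 kg.
Tool frame: the origin (TCP) lies between the finger pads; the fingertips stand 19 mm ahead of it and the grasp point (between the pads) is the TCP (bot.tip_extent is the distance from the TCP to the fingertips, in m); z points along the fingers, y is the line along which they close (so a half turn about z gives the same grasp; the last joint's range is limited). The gripper opens to 85 mm and grips with 20 to 120 N. Pads are 22 mm wide; open, the fingers measure 114 mm over their backs; the gripper's body (76 mm by 85 mm) begins 54 mm behind the grasp point. The pads swing forward as they close: fully open they stand 13 mm farther back than shut.
Start: joints at [1.125, 0.411, -0.013, 1.596, 0.006, 1.134, -0.082], TCP at [0.231, -0.581, 0.25] pointing down, gripper open.
Joint ranges: [-2.95, 2.95], [-0.29, 1.99], [-1.47, 1.44], [0.14, 2.54], [-1.03, 4.17], [0.13, 1.85], [-2.86, 2.86]. Speed limits (rad/s): [2.39, 2.39, 3.01, 3.01, 3.14, 3.14, 3.14].

### API

Orientations are given as a unit quaternion [x, y, z, w].
In Python, from rig import bot, snapshot, ticket gives the robot as it stands. The module is installed in compiled form; this text tells all that it offers.
- The arm moves only by the tool step_arm, never from a script. Its argument "motion" is a list of rows, each a list of 7 numbers: the opening, from -1 (shut) to 1 (fully open), so that 0 is half open, then the shift along the world's x, y, z scaled (see below), then the turn, a rotation vector about the world's x, y, z scaled (see below). In form: [[grip, tx, ty, tz, ax, ay, az], ...]. A call has 1 to 12 rows; each row shifts and turns the commanded pose from where the row before left it; what a row does not reach is not made up. The controller multiplies each number of a shift by 25 mm and each number of a turn by 5 degrees. A row lasts 1/8 s, in which the tool goes at most 62.5 mm and 10.7 degrees, less where a joint would pass 70% of its speed; a pose out of reach is approached as far as the arm can. A call with a number of a shift or a turn outside -1 to 1 is refused whole. A call with a gripper value outside its range is refused whole. The fingers move at their own pace and stop on an object; "squeeze" is the grip in N (left out, the last holds). Time passes only in rows, so rows that do not move let the fingers close. It gives the time, the measured TCP pose, the force, the opening and the grip force at its end, in the units of the state.
- bot.sense(): the state, without advancing time (a new reading comes with each control period).
- snapshot(name): name is "scene" or "top"; returns a dict with "frame" (480x640x3 uint8, red, green, blue), "fx", "fy", "cx", "cy" (pixels), "cam_to_world" (4x4, takes a point from camera to world coordinates). Camera axes: x right, y up, looking along -z (the intrinsics and any distortion apply to the point x, -y, -z); pixel columns grow to the right and rows downward; lengths in m; the calibration is good to about 2 mm. A picture is of the moment at which its call begins. There is no depth.
- ticket.sign_off(): hands the job in; it is judged then, once.
The state is a dict: "time": time; "joint_positions": joint angles; "joint_vel": joint speeds; "effort": joint torques, N m; "eef_pos": TCP position; "tool_rot": TCP orientation; "force": force on the tool from outside, world axes, zero at the start; "ft_torque": the same for the moment, N m; "width": opening from 0.0 (shut) to 1.0 (fully open); "grasp_force": force on a finger pad.
Only numpy, scipy, OpenCV 4.12 (cv2) and the standard library are available. Lean on these libraries where they do the work, as an engineer would, in place of code of your own. Each camera call takes 0.05 s, during which the arm holds its last target. There are 200 camera calls.

## Working session

There is one attempt and no reset: what is moved stays moved. The work goes in short steps, Python scripts to look and compute and a tool call to move; the robot and the scene stay as the last step left them, time stands still between calls to the robot, and variables do not carry over. Pictures are saved under pics/ and viewed, at most 10 in all, crops included, and the job is handed in when it is done.

Besides the shell and the picture viewer there is one more tool, called after ">>>" as name(argument=value, ...), one argument or row to a line, values as JSON. step_arm: Moves the arm, as the interface text tells. Its arguments: {"type":"object","properties":{"motion":{"type":"array"},"squeeze":{"type":"number"}},"required":["motion"]}

```bash
mkdir -p pics; cat > h.py <<'E'
import numpy as np, cv2
from rig import bot, snapshot, ticket
def snap(n,f):
    s=snapshot(n); cv2.imwrite(f'pics/{f}.png',cv2.cvtColor(s['frame'],cv2.COLOR_RGB2BGR))
    np.savez(f'pics/{f}.npz',**{k:np.array(v) for k,v in s.items()}); return s
def ray(s,u,v):
    M=np.array(s['cam_to_world']); d=np.array([(u-s['cx'])/s['fx'],-(v-s['cy'])/s['fy'],-1.])
    return M[:3,3],M[:3,:3]@d
def onz(s,u,v,z):
    o,d=ray(s,u,v); return o+d*(z-o[2])/d[2]
def proj(s,p):
    M=np.array(s['cam_to_world']); q=M[:3,:3].T@(np.array(p)-M[:3,3])
    return np.array([s['cx']+s['fx']*q[0]/-q[2], s['cy']+s['fy']*q[1]/q[2]])
E
python3 - <<'E'
from h import *
for n in('top','scene'):
    s=snap(n,n+'0'); print(n,[k for k in s],s['fx'],s['cx'],s['cy'],np.round(s['cam_to_world'],3).tolist())
print(bot.sense())
E
```

```text
top ['frame', 'fx', 'fy', 'cx', 'cy', 'cam_to_world'] 488.07475911806114 314.00228387063413 249.01412745955497 [[-0.028, 0.995, -0.095, 0.484], [-1.0, -0.029, -0.008, -0.041], [-0.01, 0.095, 0.995, 1.271], [0.0, 0.0, 0.0, 1.0]]
scene ['frame', 'fx', 'fy', 'cx', 'cy', 'cam_to_world'] 444.2581708967174 323.04259760475986 236.69536846295 [[0.761, -0.397, 0.514, 1.065], [0.649, 0.472, -0.596, -0.629], [-0.006, 0.787, 0.617, 0.724], [0.0, 0.0, 0.0, 1.0]]
{'time': 0.1, 'joint_positions': array([ 1.12480399,  0.41183469, -0.01271616,  1.59692141,  0.00558369,
        1.13427576, -0.08222049]), 'joint_vel': array([ 0.00051251, -0.00209948,  0.00115492, -0.00210352, -0.00020783,
       -0.00078786, -0.0008465 ]), 'effort': array([ 3.15650970e-03, -6.01827979e+01,  6.84568025e-01, -3.00086439e+01,
        1.39982149e-02,  6.45359352e-03, -1.15240613e-05]), 'eef_pos': array([ 0.2303742 , -0.58057152,  0.24954384]), 'tool_rot': array([ 9.82211825e-01,  1.87774969e-01, -1.71899643e-04, -6.80563817e-04]), 'force': array([-0.07703921,  0.59517478,  0.24315792]), 'ft_torque': array([ 0.02290511, -0.02932506, -0.07146573]), 'grasp_force': 0.0, 'width': 0.9998042728978161}
```

View pics/top0.png

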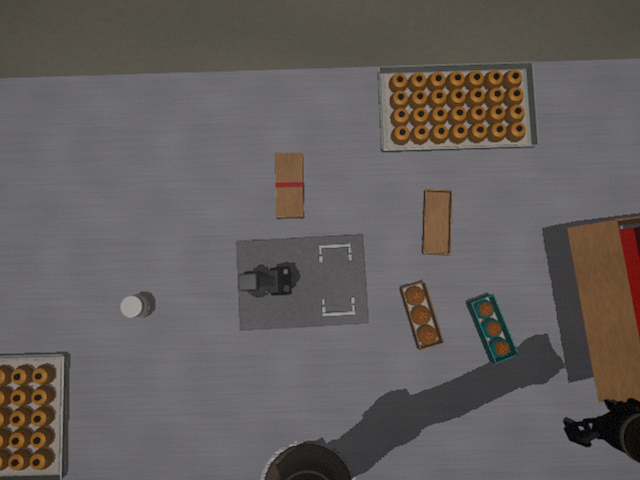

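View pics/scene0.png

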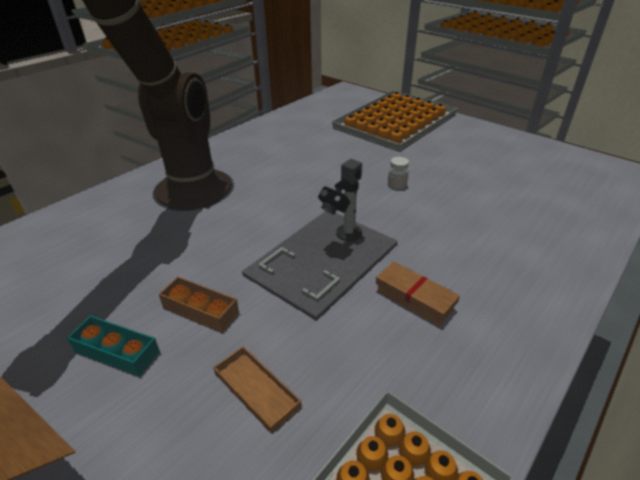

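Candidates in the top view: the cardboard open box with 3 pastries at (421,315), a turquoise look-alike at (491,328), the lid at (437,222), and the closed box with a red band at (289,185). The pastry box is the cardboard one at (421,315). The pocket rails centre near (337,280), and the grip block is near (247,282), with the camera at about (280,280). I'll measure these and check the choice in one crop.

```bash
python3 - <<'E'
from h import *
s=dict(np.load('pics/top0.npz')); f=s['frame']; hsv=cv2.cvtColor(f,cv2.COLOR_RGB2HSV)
def roi(m,x0,y0,x1,y1):
    z=np.zeros_like(m); z[y0:y1,x0:x1]=m[y0:y1,x0:x1]; return z
def rect(m,z,name):
    p=np.argwhere(m)[:,::-1].astype(np.float32)
    w=np.array([onz(s,*q,z)[:2] for q in p],np.float32)
    r=cv2.minAreaRect(w*1000); print(name,len(p),np.round(r[0],1),np.round(r[1],1),round(r[2],2)); return r
mb=roi(((hsv[...,1]>70)&(hsv[...,0]<25)).astype(np.uint8),390,270,455,360)
rect(mb,.044,'box z44'); rect(mb,.022,'box z22')
mr=roi(((f.min(2)>125)).astype(np.uint8),300,235,362,325)
rect(mr,.026,'rails')
mg=roi(((hsv[...,2]<75)).astype(np.uint8),225,225,375,335); rect(mg,.014,'board')
for n,(x0,y0,x1,y1) in dict(rA=(300,235,362,275),rB=(300,285,362,325)).items(): rect(roi(mr,x0,y0,x1,y1),.026,n)
sc=dict(np.load('pics/scene0.npz'))['frame']
a=cv2.resize(f[230:370,220:460],None,fx=3.3,fy=3.3,interpolation=cv2.INTER_CUBIC)[:,:792]
cv2.imwrite('pics/crop1.png',a[...,::-1])
b=cv2.resize(sc[145:325,230:410],(600,600),interpolation=cv2.INTER_CUBIC); cv2.imwrite('pics/crop2.png',b[...,::-1])
E
```

```text
box z44 1518 [ 427.8 -293.8] [160.5  67.5] 14.17
box z22 1518 [ 426.8 -298.3] [163.4  68.8] 14.17
rails 188 [522.9 -86.1] [178.6  78.7] 1.7
board 1489 [542.5   6.4] [320.3 198.2] 88.31
rA 81 [592.6 -84.2] [39.3 78.4] 2.29
rB 107 [454.3 -88.5] [41.5 78.7] 0.35
```

View pics/crop1.png

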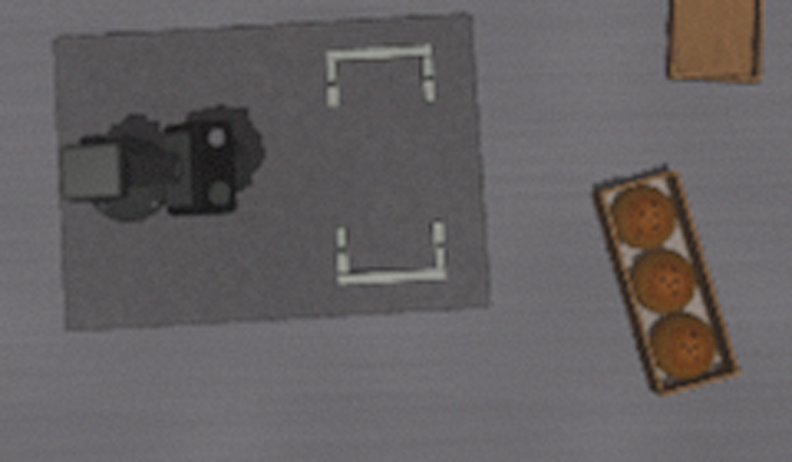

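View pics/crop2.png

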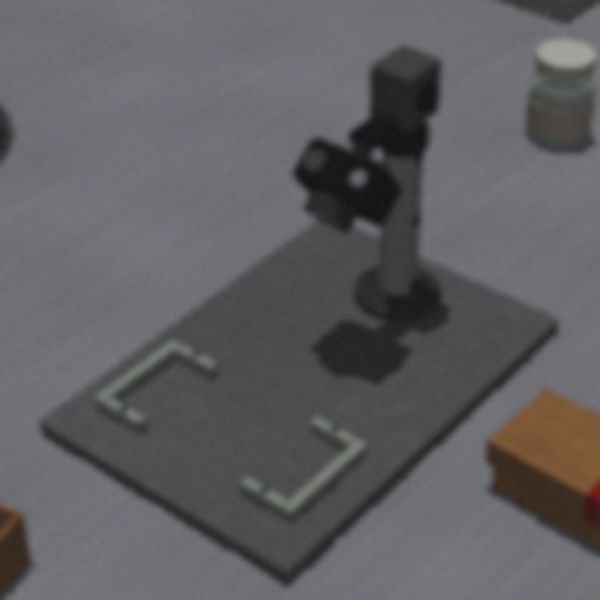

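The crop confirms the brown three-pastry box. The button shows as a black spot on the block's right face in the scene view, which is its world +x face, so pocket x ≈ world x with a yaw of about 1.7°. The box is at about (0.428, -0.2965) with yaw 14.2°, and the pocket is at about (0.523, -0.086). Next I move above the box.

>>> step_arm(
  motion=[
    [1,0.66,0.95,0,0,0,-0.12],
    [1,0.66,0.95,0,0,0,-0.12],
    [1,0.66,0.95,0,0,0,-0.12],
    [1,0.66,0.95,0,0,0,-0.12],
    [1,0.66,0.95,0,0,0,-0.12],
    [1,0.66,0.95,0,0,0,-0.12],
    [1,0.66,0.95,0,0,0,-0.12],
    [1,0.66,0.95,-0.5,0,0,-0.12],
    [1,0.66,0.95,-0.5,0,0,-0.12],
    [1,0.66,0.95,-1,0,0,-0.12],
    [1,0.66,0.95,-1,0,0,-0.12],
    [1,0.66,0.92,-1,0,0,-0.14],
  ],
  squeeze=30,
)

```text
time: 1.6
eef_pos: [0.4288, -0.2958, 0.1494]
tool_rot: [0.992, 0.125, -0.0, -0.0]
force: [0.5, -0.2, 0.2]
width: 1.0
grasp_force: 0.0
```

```bash
cat >> h.py <<'E'
from scipy.spatial.transform import Rotation as R
def st():
    s=bot.sense(); m=R.from_quat(s['tool_rot']).as_matrix()
    print('t',round(s['time'],2),'pos',np.round(s['eef_pos'],4),'yaw_y',round(np.degrees(np.arctan2(m[1,1],m[0,1])),2),'z',np.round(m[:,2],4),'w',round(s['width'],3),'gf',round(float(s['grasp_force']),1),'F',np.round(s['force'],1)); return s
E
python3 - <<'E'
from h import *
st()
s=dict(np.load('pics/top0.npz'));sc=dict(np.load('pics/scene0.npz'))
print('block top',onz(s,247.9,282.1,.2205), 'expected px', proj(s,[.517,.114,.2205]))
# block-top centre in scene crop2 (405,67)->
print('scene blocktop',onz(sc,230+405*.3,145+67*.3,.2205))
E
```

```text
t 1.6 pos [ 0.4288 -0.2958  0.1494] yaw_y -75.68 z [-2.e-04  1.e-04 -1.e+00] w 1.0 gf 0.0 F [ 0.5 -0.2  0.2]
block top [0.51698195 0.11145074 0.2205    ] expected px [246.71711547 282.12546479]
scene blocktop [0.52186209 0.10464256 0.2205    ]
```

>>> step_arm(
  motion=[
    [1,0,0,-0.8,0,0,0],
    [1,0,0,-0.8,0,0,0],
    [1,0,0,-0.8,0,0,0],
    [1,0,0,-0.8,0,0,0],
    [1,0,0,-0.8,0,0,0],
    [1,0,0,-0.7,0,0,0],
    [1,0,0,0,0,0,0],
    [-1,0,0,0,0,0,0],
    [-1,0,0,0,0,0,0],
    [-1,0,0,0,0,0,0],
    [-1,0,0,0,0,0,0],
    [-1,0,0,0,0,0,0],
  ],
)

```text
time: 3.1
eef_pos: [0.4291, -0.2971, 0.0337]
tool_rot: [0.992, 0.125, 0.001, 0.001]
force: [-0.3, -0.7, 5.7]
width: 0.718
grasp_force: 34.2
```

```bash
python3 - <<'E'
from h import *
st()
E
```

```text
t 3.1 pos [ 0.4291 -0.2971  0.0337] yaw_y -75.66 z [ 0.0014 -0.001  -1.    ] w 0.718 gf 34.2 F [-0.3 -0.7  5.7]
```

>>> step_arm(
  motion=[
    [-1,0,0,0.3,0,0,0],
    [-1,0,0,0.5,0,0,0],
    [-1,0,0,0.7,0,0,0],
    [-1,0.2,0.5,0.7,0,0,-0.2],
    [-1,0.45,1,0.5,0,0,-0.3],
    [-1,0.5,1,0.1,0,0,-0.3],
    [-1,0.5,1,0,0,0,-0.4],
    [-1,0.5,1,0,0,0,-0.4],
    [-1,0.5,1,0,0,0,-0.4],
    [-1,0.5,1,0,0,0,-0.3],
    [-1,0.4,1,0,0,0,-0.23],
    [-1,0.2,0.9,0,0,0,0],
  ],
)

```text
time: 4.6
eef_pos: [0.5229, -0.0843, 0.1036]
tool_rot: [1.0, 0.015, 0.0, -0.0]
force: [0.2, -0.1, -1.2]
width: 0.72
grasp_force: 33.6
```

>>> step_arm(
  motion=[
    [-1,0,0,0,0,0,0],
    [-1,0,0,0,0,0,0],
  ],
)

```text
time: 4.85
eef_pos: [0.5221, -0.0868, 0.1032]
tool_rot: [1.0, 0.015, 0.0, 0.0]
force: [-0.3, -0.2, -2.8]
width: 0.722
grasp_force: 33.6
```

```bash
python3 - <<'E'
from h import *
st()
s=snap('top','top1'); c=snap('scene','scene1')
a=s['frame'][230:340,290:400]; b=c['frame'][200:330,220:370]
o=np.hstack([cv2.resize(a,(395,395),interpolation=cv2.INTER_CUBIC),cv2.resize(b,(400,395),interpolation=cv2.INTER_CUBIC)])
cv2.imwrite('pics/crop3.png',o[...,::-1])
E
```

```text
t 4.85 pos [ 0.5221 -0.0868  0.1032] yaw_y -88.31 z [ 0.e+00 -4.e-04 -1.e+00] w 0.722 gf 33.6 F [-0.3 -0.2 -2.8]
```

View pics/crop3.png

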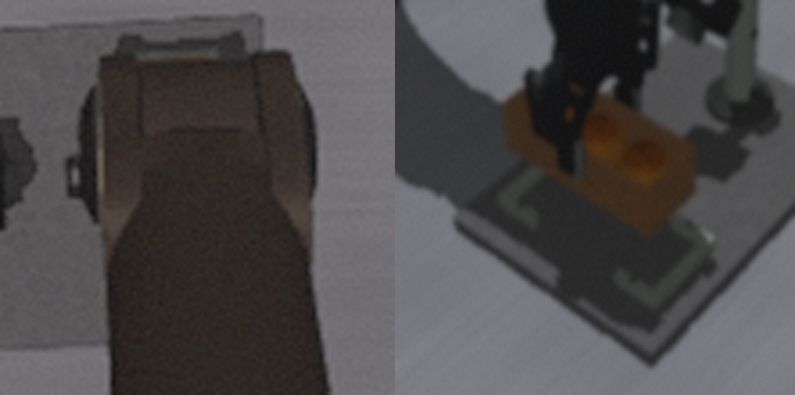

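Crop 3 shows the box held level over the pocket in the scene view, while the arm hides it from the top view. I'll compare box and rail corners in the scene view.

```bash
python3 - <<'E'
from h import *
c=dict(np.load('pics/scene1.npz')); f=c['frame']; hsv=cv2.cvtColor(f,cv2.COLOR_RGB2HSV)
m=np.zeros(f.shape[:2],np.uint8); m[200:330,250:345]=((hsv[...,1]>110)&(hsv[...,0]<22))[200:330,250:345]
cs,_=cv2.findContours(m,cv2.RETR_EXTERNAL,cv2.CHAIN_APPROX_NONE)
h=cv2.convexHull(np.vstack([k for k in cs if len(k)>8])); ap=cv2.approxPolyDP(h,2.5,True)[:,0]; print('hull',ap.tolist())
y=np.radians(1.7); X=np.array([np.cos(y),np.sin(y),0]);Y=np.array([-np.sin(y),np.cos(y),0])
C=np.array([.5221,-.0868,0])
for z in(.0695,.1135):
  for a,b in((1,1),(1,-1),(-1,-1),(-1,1)): print(z,a,b,np.round(proj(c,C+a*.08*X+b*.031*Y+[0,0,z]),1))
c0=dict(np.load('pics/scene0.npz'));g=c0['frame']
mr=np.zeros(f.shape[:2],np.uint8); mr[245:305,250:345]=(g.min(2)>120)[245:305,250:345]
p=np.argwhere(mr)[:,::-1]; hh=cv2.approxPolyDP(cv2.convexHull(p.astype(np.int32)),2,True)[:,0]
w=np.array([onz(c0,*q,.026)[:2] for q in p],np.float32)*1000
print('rails scene',len(p),cv2.minAreaRect(w),hh.tolist())
for a,b in((1,1),(1,-1),(-1,-1),(-1,1)): print(a,b,np.round(proj(c,np.array([.523,-.087,.026])+a*.0905*X+b*.0415*Y),1))
E
```

```text
hull [[262, 234], [267, 231], [303, 233], [331, 248], [330, 263], [314, 276], [266, 249]]
0.0695 1 1 [334.1 263.5]
0.0695 1 -1 [316.3 278.6]
0.0695 -1 -1 [262.9 248.9]
0.0695 -1 1 [281.2 236. ]
0.1135 1 1 [334.2 248.2]
0.1135 1 -1 [316.  263.1]
0.1135 -1 -1 [261.1 233.9]
0.1135 -1 1 [280.  221.1]Traceback (most recent call last):
  File "<stdin>", line 12, in <module>
cv2.error: OpenCV(4.12.0) /io/opencv/modules/imgproc/src/approx.cpp:690: error: (-215:Assertion failed) npoints >= 0 && (depth == CV_32S || depth == CV_32F) in function 'approxPolyDP'
```

```bash
python3 - <<'E'
from h import *
c=dict(np.load('pics/scene1.npz')); f=c['frame'].astype(int); d=f[...,0]-f[...,2]
for v in(252,255,258): print(v,d[v,322:342].tolist())
for v in(238,241,244): print(v,d[v,252:275].tolist())
c0=dict(np.load('pics/scene0.npz'));g=c0['frame'].astype(np.float32).mean(2)
print(g[245:305,250:345].max(), np.median(g[260:290,285:310]))
mr=np.zeros(g.shape,np.uint8); mr[245:305,250:345]=(g>100)[245:305,250:345]
p=np.argwhere(mr)[:,::-1]
w=np.array([onz(c0,*q,.026)[:2] for q in p],np.float32)*1000
print('rails scene',len(p),cv2.minAreaRect(w))
print(np.round([onz(c0,*q,.026)[:2] for q in((317,299.5),(340.1,277.9),(281.6,247.9),(259.1,265))],4))
E
```

```text
252 [42, 37, 33, 34, 32, 29, 31, 29, 30, 28, 20, 8, 2, 0, -1, 0, -1, 2, 1, -1]
255 [41, 34, 32, 30, 31, 29, 29, 31, 31, 30, 22, 9, 2, 1, 0, 0, -1, 0, 0, -1]
258 [30, 27, 30, 30, 30, 32, 30, 29, 28, 25, 16, 5, 1, -1, -1, -1, 0, 0, 0, -1]
238 [-2, -3, -3, -3, -2, -4, -4, 0, 11, 24, 28, 29, 27, 26, 26, 28, 30, 27, 22, 9, 0, -1, 0]
241 [-3, -4, -4, -2, -2, -4, -4, -1, 6, 16, 26, 30, 29, 29, 28, 27, 28, 26, 23, 16, 6, 0, 0]
244 [-4, -3, -4, -3, -3, -4, -4, -3, 0, 11, 24, 28, 29, 30, 28, 29, 28, 28, 27, 24, 19, 11, 8]
121.666664 79.333336
rails scene 1030 ((517.7645263671875, -99.11810302734375), (228.65785217285156, 199.81304931640625), 40.13602828979492)
[[ 0.6163 -0.1294]
 [ 0.6122 -0.0446]
 [ 0.4343 -0.0538]
 [ 0.4384 -0.1332]]
```

```bash
python3 - <<'E'
from h import *
from scipy.ndimage import map_coordinates as mc
def edges(fn,z,yaw,C):
    s=dict(np.load(fn)); g=s['frame'].astype(float).mean(2); y=np.radians(yaw)
    X=np.array([np.cos(y),np.sin(y),0]);Y=np.array([-np.sin(y),np.cos(y),0]); C=np.array([*C,z]); t=np.linspace(-.11,.11,441)
    def cen(A,B,offs,L):
        out=[]
        for sg in(-1,1):
            tt=np.arange(L-.012,L+.012,.0005); P=[]
            for o in offs:
                q=np.array([proj(s,C+sg*k*A+o*B) for k in tt]); P.append(mc(g,[q[:,1],q[:,0]],order=1))
            pr=np.mean(P,0); pr=np.clip(pr-(pr.min()+.35*np.ptp(pr)),0,None); out.append(sg*(pr@tt/pr.sum())*1000)
        return np.round(out,1)
    print(fn,'x rails centreline (want +-86.5)',cen(X,Y,np.linspace(-.03,.03,13),.0865),'y rails (+-37.5)',end=' ')
    for side in(-1,1): print(cen(Y,X,side*np.linspace(.055,.078,8),.0375),end=' ')
    print()
for fn in('pics/top0.npz','pics/scene0.npz'): edges(fn,.026,1.7,(.523,-.087))
# box shift in scene from silhouette edges
c=dict(np.load('pics/scene1.npz')); f=c['frame'].astype(float); d=f[...,0]-f[...,2]
for u in(290,295,300,305,310,320,324,328): print(u,np.round(d[250:285,u]).astype(int).tolist())
E
```

```text
pics/top0.npz x rails centreline (want +-86.5) [-85.8  87.1] y rails (+-37.5) [-36.2  38.4] [-36.7  38.2] 
pics/scene0.npz x rails centreline (want +-86.5) [-89.1  84.6] y rails (+-37.5) [-38.1  37.5] [-37.2  37.8] 
290 [8, 8, 5, 8, 7, 5, 6, 9, 17, 24, 28, 32, 29, 27, 16, 6, 2, 1, -1, 0, 0, -1, 0, 0, 0, 0, 0, -1, 0, -1, 0, 0, 0, -2, 0]
295 [58, 50, 38, 33, 31, 31, 32, 31, 30, 31, 30, 30, 31, 30, 32, 30, 25, 17, 4, 2, -1, -1, 1, 0, 0, 0, 1, -1, 1, 0, 1, 0, 0, 0, -1]
300 [59, 61, 55, 51, 41, 34, 31, 31, 31, 31, 30, 30, 30, 30, 32, 32, 31, 30, 30, 22, 11, 2, -1, 2, -1, 0, 1, 0, -1, -1, 1, -1, 0, 0, -1]
305 [50, 46, 46, 46, 50, 47, 46, 38, 32, 32, 32, 32, 31, 31, 31, 29, 30, 30, 30, 30, 31, 29, 23, 10, 3, 0, 0, -1, 0, 0, 0, 0, -1, 1, 0]
310 [41, 47, 48, 49, 51, 52, 57, 59, 57, 47, 40, 32, 32, 32, 32, 32, 32, 31, 32, 32, 34, 29, 31, 31, 26, 17, 8, 1, 2, -1, 1, -1, -1, 0, -2]
320 [40, 43, 44, 48, 52, 51, 48, 41, 34, 32, 28, 28, 30, 28, 28, 29, 29, 28, 29, 30, 29, 27, 25, 20, 10, 3, 0, -1, 0, -1, 0, -1, -1, 0, 0]
324 [32, 32, 33, 35, 33, 32, 30, 30, 30, 30, 29, 29, 29, 28, 28, 28, 28, 28, 27, 21, 12, 6, 2, 2, -1, -1, 0, 1, 0, 0, 0, 0, 0, 0, 0]
328 [31, 31, 31, 29, 29, 29, 30, 29, 30, 29, 27, 30, 29, 29, 26, 24, 17, 9, 3, -1, 1, 0, 0, 1, 1, 1, 0, 0, 1, 0, 0, 1, 0, 0, 0]
```

The two views agree: the box needs about +3 mm in x and +0.4 mm in y. Lowering.

>>> step_arm(
  motion=[
    [-1,0.12,0.02,0,0,0,0],
    [-1,0,0,-0.3,0,0,0],
    [-1,0,0,-0.4,0,0,0],
    [-1,0,0,-0.4,0,0,0],
    [-1,0,0,-0.4,0,0,0],
    [-1,0,0,-0.3,0,0,0],
    [-1,0,0,-0.12,0,0,0],
    [-1,0,0,-0.1,0,0,0],
    [-1,0,0,0,0,0,0],
  ],
)

```text
time: 6.08
eef_pos: [0.5254, -0.0862, 0.0524]
tool_rot: [1.0, 0.015, 0.0, 0.0]
force: [0.0, -0.4, -2.6]
width: 0.718
grasp_force: 33.6
```

```bash
python3 - <<'E'
from h import *
st()
E
```

```text
t 6.08 pos [ 0.5254 -0.0862  0.0524] yaw_y -88.3 z [ 2.e-04 -0.e+00 -1.e+00] w 0.718 gf 33.6 F [ 0.  -0.4 -2.6]
```

>>> step_arm(
  motion=[
    [-1,0,0,-0.1,0,0,0],
    [-1,0,0,-0.08,0,0,0],
    [-1,0,0,-0.02,0,0,0],
    [-1,0,0,0,0,0,0],
  ],
)

```text
time: 6.58
eef_pos: [0.5254, -0.0862, 0.0477]
tool_rot: [1.0, 0.015, 0.0, 0.0]
force: [-1.8, 1.1, 4.1]
width: 0.72
grasp_force: 34.3
```

```bash
python3 - <<'E'
from h import *
st()
E
```

```text
t 6.58 pos [ 0.5254 -0.0862  0.0477] yaw_y -88.31 z [ 3.e-04 -1.e-04 -1.e+00] w 0.72 gf 34.3 F [-1.8  1.1  4.1]
```

>>> step_arm(
  motion=[
    [0.6,0,0,0,0,0,0],
    [0.9,0,0,0,0,0,0],
    [0.9,0,0,0,0,0,0],
    [0.9,0,0,0,0,0,0],
    [0.9,0,0,0.3,0,0,0],
    [0.9,0,0,0.6,0,0,0],
    [1,0,0,1,0,0,0],
    [1,0,0,1,0,0,0],
    [1,0,0,1,0,0,0],
    [1,0,0,1,0,0,0],
    [1,0,0,1,0,0,0],
    [1,0,0,1,0,0,0],
  ],
)

```text
time: 8.07
eef_pos: [0.5252, -0.0861, 0.222]
tool_rot: [1.0, 0.015, 0.001, 0.0]
force: [0.8, -0.3, -0.0]
width: 1.001
grasp_force: 0.0
```

>>> step_arm(
  motion=[
    [1,-0.5,0,1,0,0,1],
    [1,-0.7,0,1,0,0,1],
    [1,-1,0,1,0,0,1],
    [1,-1,0,1,0,0,1],
    [1,-1,0,0,0,0,1],
    [1,-1,0,0,0,0,1],
    [1,0,0,0,0,0,0],
  ],
)

```text
time: 8.95
eef_pos: [0.394, -0.0863, 0.3211]
tool_rot: [0.962, 0.273, 0.001, 0.001]
force: [0.4, -0.6, 0.1]
width: 1.0
grasp_force: 0.0
```

```bash
python3 - <<'E'
from h import *
st()
s=snap('top','top2'); c=snap('scene','scene2')
a=s['frame'][230:340,220:380]; b=c['frame'][140:330,230:410]
o=np.hstack([cv2.resize(a,(420,420*110//160),interpolation=cv2.INTER_CUBIC)])
o=np.vstack([o,np.zeros((390-o.shape[0],420,3),np.uint8)])
o=np.hstack([o,cv2.resize(b,(369,390),interpolation=cv2.INTER_CUBIC)])
cv2.imwrite('pics/crop4.png',o[...,::-1])
E
```

```text
t 8.95 pos [ 0.394  -0.0863  0.3211] yaw_y -58.32 z [ 1.8e-03 -9.0e-04 -1.0e+00] w 1.0 gf 0.0 F [ 0.4 -0.6  0.1]
```

View pics/crop4.png

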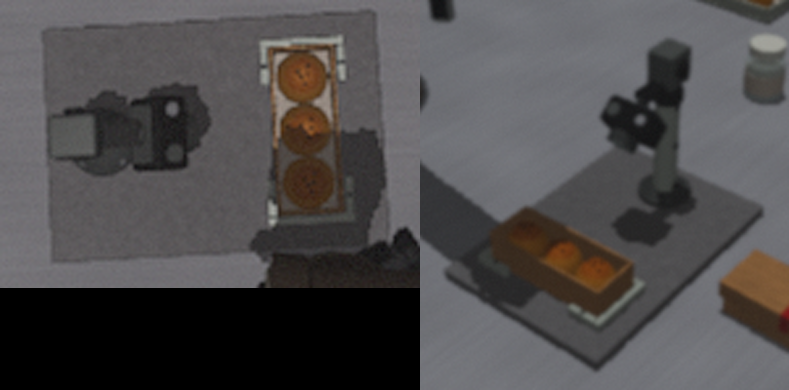

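The box sits square in the pocket in both views. Next I refine the block position.

```bash
python3 - <<'E'
from h import *
s=dict(np.load('pics/top2.npz')); f=s['frame'].astype(float).mean(2)
print('row282',f[280:285,228:268].mean(0).round().astype(int).tolist())
print('col248',f[262:302,243:252].mean(1).round().astype(int).tolist())
c=dict(np.load('pics/scene2.npz')); g=c['frame'].astype(float).mean(2)
for P in([.5177,.1139],[.517,.1115]):
    print(np.round(proj(s,P+[.2205]),1),np.round(proj(c,P+[.2205]),1))
j=st()['joint_positions']; print(np.round(j,2))
b=c['frame'][150:200,325:385]; cv2.imwrite('pics/crop5.png',cv2.resize(b,(720,600),interpolation=cv2.INTER_CUBIC)[...,::-1])
E
```

```text
row282 [113, 115, 113, 114, 113, 115, 115, 115, 117, 101, 75, 79, 87, 88, 86, 87, 88, 88, 88, 89, 91, 89, 90, 91, 90, 91, 90, 79, 53, 38, 35, 40, 47, 47, 45, 45, 47, 48, 45, 46]
col248 [90, 91, 91, 90, 89, 89, 90, 92, 84, 60, 40, 47, 65, 82, 86, 87, 87, 87, 88, 89, 90, 90, 89, 89, 91, 91, 88, 69, 47, 63, 81, 82, 85, 90, 90, 91, 91, 90, 90, 89]
[246.8 281.8] [352.5 163. ]
[247.9 282.1] [351.6 163.3]
t 9.05 pos [ 0.3956 -0.0862  0.3208] yaw_y -58.38 z [ 2.e-03 -5.e-04 -1.e+00] w 1.004 gf 0.0 F [-0.7 -0.2 -0.4]
[ 0.28 -0.03 -0.18  1.97 -0.01  1.19 -0.92]
```

View pics/crop5.png

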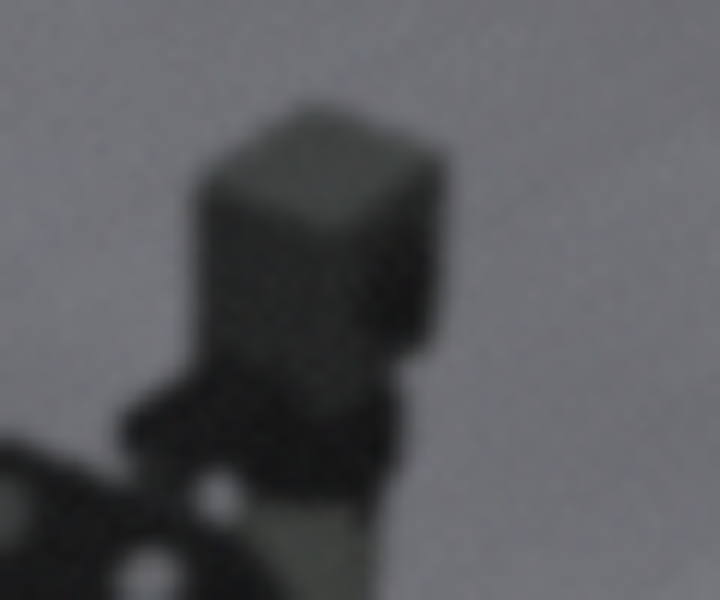

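Block centre is at about (0.5177, 0.1135), and both views agree. The black button is on the +x face. Moving above it.

>>> step_arm(
  motion=[
    [1,0.2,0.4,0,0,0,1],
    [1,0.42,0.7,0,0,0,1],
    [1,0.42,0.7,0,0,0,1],
    [1,0.42,0.7,0,0,0,1],
    [1,0.42,0.7,0,0,0,1],
    [1,0.42,0.7,0,0,0,1],
    [1,0.42,0.7,0,0,0,1],
    [1,0.42,0.7,0,0,0,1],
    [1,0.42,0.7,0,0,0,1],
    [1,0.42,0.7,0,0,0,1],
    [1,0.42,0.7,0,0,0,1],
    [1,0.42,0.57,0,0,0,1],
  ],
)

```text
time: 10.55
eef_pos: [0.5167, 0.1143, 0.3197]
tool_rot: [0.696, 0.718, 0.0, -0.0]
force: [0.1, -0.6, 1.3]
width: 1.002
grasp_force: 0.0
```

>>> step_arm(
  motion=[
    [1,0,0,0,0,0,0],
    [1,0,0,0,0,0,0],
  ],
)

```text
time: 10.8
eef_pos: [0.5158, 0.1126, 0.3196]
tool_rot: [0.697, 0.717, -0.0, -0.0]
force: [0.8, 0.2, 0.6]
width: 1.002
grasp_force: 0.0
```

```bash
python3 - <<'E'
from h import *
print(np.round(st()['joint_positions'],2))
E
```

```text
t 10.8 pos [0.5158 0.1126 0.3196] yaw_y 1.55 z [-7.e-04 -2.e-04 -1.e+00] w 1.002 gf 0.0 F [0.8 0.2 0.6]
[ 0.04  0.22 -0.41  1.71  0.09  1.23 -0.37]
```

>>> step_arm(
  motion=[
    [1,0.08,0.03,-0.5,0,0,0],
    [1,0,0,-0.8,0,0,0],
    [1,0,0,-0.8,0,0,0],
    [1,0,0,-0.8,0,0,0],
    [1,0,0,-0.8,0,0,0],
    [1,0,0,-0.7,0,0,0],
    [1,0,0,-0.4,0,0,0],
    [1,0,0,0,0,0,0],
  ],
)

```text
time: 11.8
eef_pos: [0.5175, 0.1136, 0.1992]
tool_rot: [0.697, 0.717, -0.0, -0.0]
force: [0.2, -0.2, -0.3]
width: 0.999
grasp_force: 0.0
```

>>> step_arm(
  motion=[
    [0.2,0,0,0,0,0,0],
    [0.1,0,0,0,0,0,0],
    [0.05,0,0,0,0,0,0],
    [-1,0,0,0,0,0,0],
    [-1,0,0,0,0,0,0],
    [-1,0,0,0,0,0,0],
    [-1,0,0,0,0,0,0],
  ],
  squeeze=45,
)

```text
time: 12.68
eef_pos: [0.5172, 0.1139, 0.2009]
tool_rot: [0.697, 0.718, -0.0, -0.0]
force: [-4.0, -1.0, 10.6]
width: 0.415
grasp_force: 47.8
```

```bash
python3 - <<'E'
from h import *
st()
E
```

```text
t 12.68 pos [0.5172 0.1139 0.2009] yaw_y 1.7 z [-5.e-04 -4.e-04 -1.e+00] w 0.415 gf 47.8 F [-4.  -1.  10.6]
```

Button is flush, with the opening at about 35.3 mm. Pulling up.

>>> step_arm(
  motion=[
    [-1,0,0,0.2,0,0,0],
    [-1,0,0,0.4,0,0,0],
    [-1,0,0,0.5,0,0,0],
    [-1,0,0,0.5,0,0,0],
    [-1,0,0,0.5,0,0,0],
    [-1,0,0,0.5,0,0,0],
    [-1,0,0,0.5,0,0,0],
    [-1,0,0,0.5,0,0,0],
    [-1,0,0,0.5,0,0,0],
    [-1,0,0,0.4,0,0,0],
    [-1,0,0,0.3,0,0,0],
    [-1,0,0,0,0,0,0],
  ],
)

```text
time: 14.18
eef_pos: [0.5172, 0.1139, 0.3209]
tool_rot: [0.697, 0.718, -0.0, -0.0]
force: [-5.4, 1.5, -4.9]
width: 0.413
grasp_force: 46.8
```

>>> step_arm(
  motion=[
    [-1,0,0,0,0,0,0],
    [-1,0,0,0,0,0,0],
  ],
)

```text
time: 14.42
eef_pos: [0.5172, 0.1139, 0.3205]
tool_rot: [0.696, 0.718, -0.0, -0.0]
force: [-5.7, 2.5, -4.2]
width: 0.417
grasp_force: 46.8
```

```bash
python3 - <<'E'
from h import *
st()
E
```

```text
t 14.43 pos [0.5172 0.1139 0.3205] yaw_y 1.71 z [-9.e-04 -1.e-04 -1.e+00] w 0.417 gf 46.8 F [-5.7  2.5 -4.2]
```

```bash
python3 - <<'E'
from h import *
c=snap('scene','scene3'); print([np.round(proj(c,[.5177,.1139,z]),1).tolist() for z in(.2955,.318,.3405)], [np.round(proj(c,[.5177,.1139,z-.06]),1).tolist() for z in(.2955,)])
cv2.imwrite('pics/crop6.png',cv2.resize(c['frame'][60:330,230:430],(592,600*1),interpolation=cv2.INTER_CUBIC)[...,::-1]); st()
E
```

```text
[[353.7, 133.1], [354.0, 123.5], [354.4, 113.7]] [[352.7, 157.3]]
t 14.47 pos [0.5172 0.1139 0.3205] yaw_y 1.71 z [-8.e-04 -1.e-04 -1.e+00] w 0.415 gf 46.8 F [-5.5  1.6 -4.7]
```

View pics/crop6.png

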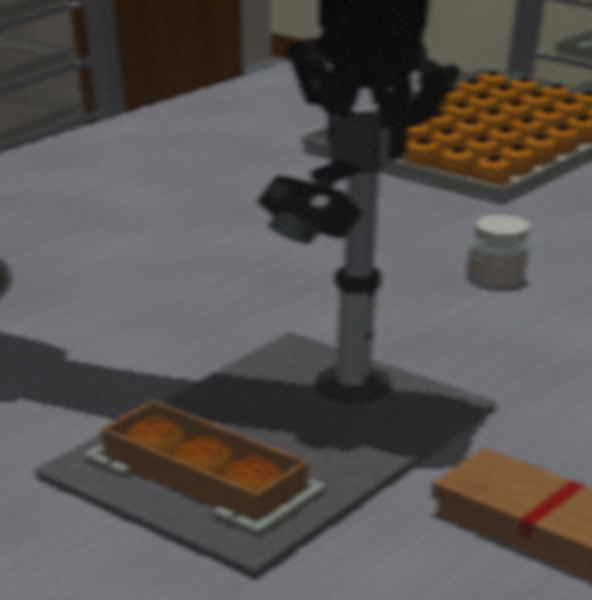

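The picture shows the mast fully out: the block's underside is at about row 134, against 133 predicted for the second stop. The box is still seated in the pocket, so I'm handing in.

```bash
python3 -c "
from rig import ticket
print(ticket.sign_off())"
```

```text
the job is handed in; nothing more can be done
None
```

The job is handed in: the pastry box sits flat and square in the pocket, and the mast is held at its second stop with the button squeezed in; sign-off returned no verdict.

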